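Set up a small oak stool for gluing

ROBOT

A 6-joint arm with a two-finger parallel gripper is mounted at the origin on a cart in front of the work surface, level with it; the furniture and walls round the work are solid. World frame = base frame: x ahead of the robot, y to its left, z up, the work surface at z = 0. Lengths are in m, angles in rad, forces in N, time in s.
With the tool pointing down it reaches from about 0.325 to 0.775 m from the base axis. Payload 5.5 kg.
Tool frame: the origin (TCP) lies between the finger pads; the fingertips stand 8 mm ahead of it and the grasp point (between the pads) lies 11 mm behind it (tcp_to_tips is the distance from the TCP to the fingertips, in m); z points along the fingers, y is the line along which they close (so a half turn about z gives the same grasp; the last joint's range is limited). The gripper opens to 88 mm and grips with 3 to 60 N. Pads are 20 mm wide; open, the fingers measure 115 mm over their backs; the gripper's body (75 mm by 178 mm) begins 61 mm behind the grasp point.
Start: joints at [1.133, 0.091, 1.231, -0, 1.82, -0.057], TCP at [0.223, 0.557, 0.231] pointing down, gripper open.
Joint ranges: [-2.87, 2.87], [-0.86, 2.18], [0.17, 2.46], [-1.51, 4.65], [0.06, 2.69], [-2.65, 2.65]. Speed limits (rad/s): [2.57, 2.57, 3.01, 3.14, 3.14, 3.14].

INTERFACE

Orientations are given as a unit quaternion [w, x, y, z].
In Python, from bench import * gives the robot as it stands. Calls block until the motion is done:
- move_to(position, orientation): joint-space move of the TCP to a pose.
- move_l(position, speed=0.15, orientation=None): straight line of the TCP; orientation=None keeps the orientation; speed is the mean speed in m/s.
- movej(angles): joint-space move.
- gripper_open() and close(): open the fingers fully, or close them until they stop; the grip force is fixed at half the most.
- hold(seconds).
- inverse_kinematics(position, orientation): joint angles nearest the present ones, or None.
- state(): the state.
- get_image(name): name is "side" or "top"; returns a dict with "frame" (480x640x3 uint8, blue, green, red), "depth" (480x640 float32, m along the optical axis (not along the pixel's ray), 0 where there is no reading), "camera_matrix" (3x3 intrinsics, pixels), "k1" (the pictures are not rectified: a ray, as slopes to the right and down, at radius r is drawn at 1 + k1 r^2 times it, then the intrinsics apply), "view" (4x4, takes a point from world to camera coordinates). Camera axes: x right, y up, looking along -z (the intrinsics and any distortion apply to the point x, -y, -z); pixel columns grow to the right and rows downward; lengths in m; the calibration is good to about 2 mm. A picture is of the moment at which its call begins.
A pose or a line that the arm cannot do raises IKError and nothing moves.
- job_done(): hands the job in; it is judged then, once.
The state is a dict: "time": time; "joint_pos": joint angles; "dq": joint speeds; "joint_torque": joint torques, N m; "ee_pos": TCP position; "ee_rot": TCP orientation; "ft_force": force on the tool from outside, world axes, zero at the start; "moment": the same for the moment, N m; "finger_gap": finger opening in m; "finger_force": force on a finger pad.
Only numpy, scipy, OpenCV 4.12 (cv2) and the standard library are available. Lean on these libraries where they do the work, as an engineer would, in place of code of your own. Each camera call takes 0.05 s, during which the arm holds its last target. There are 200 camera calls.

TASK

Set up the little oak stool for gluing on the cardboard. Leave the wooden block that is already on the cardboard where it stands, and stand the other wooden block squarely beside it on the cardboard (on the side with more room, long faces facing each other), spaced so that the oak board, laid flat and centred across the tops of both, ends flush with their outer faces; lay the oak there, then stand the jar of nails upright on the middle of the oak as a weight. Set each thing down gently rather than dropping it, and leave everything else where it is.

Things in the scene. Friction and masses are not known exactly. Their poses are not given: they have to be found in the camera images.
- cardboard: Flat sheet of brown cardboard fixed to the bench, 180 x 280 mm (its x, y), 3 mm thick; origin at the centre of its underside, on the bench top at z = 0.
- first_block_mid (a point): Plain wooden block, 50 x 70 x 50 mm high (its own x, y, z), 90 g. The point is its centre, 25 mm above its underside; its x axis is normal to the two long upright faces (70 mm long, 50 mm high). This is the block that stands on the cardboard, its x axis roughly along the cardboard's y axis (within about 15 degrees). It is loose and slides if pushed.
- second_block_mid (a point): Plain wooden block, 50 x 70 x 50 mm high (its own x, y, z), 90 g. The point is its centre, 25 mm above its underside; its x axis is normal to the two long upright faces (70 mm long, 50 mm high). This one stands loose on the bare bench to the right of the cardboard, and is to be moved.
- oak_mid (a point): Oak board: brown wooden bar 45 x 150 x 30 mm high (its own x, y, z), 130 g, lying flat on the bench to the left of the cardboard. The point is its centre, 15 mm above its underside; y is its long axis. It spans the two blocks exactly when their centres are 100 mm apart (150 mm over their outer faces, 50 mm gap).
- nails_mid (a point): Closed glass jar of grey nails with a red lid, 62 mm in diameter, 82 mm high (lid about 55 mm in diameter over the top 8 mm), about 330 g, standing on the bench. The point is on its axis, 41 mm above its underside; z is up.
- brass_mid (a point): Closed glass jar of yellow brass screws with a pale lid, 58 mm in diameter, 72 mm high; a bystander. The point is on its axis, 36 mm above its underside.
- glue: Cream-coloured bottle of wood glue, about 71 mm in diameter, 180 mm high, standing at the back left; a bystander. Origin at the centre of its underside.
- clamp: Blue G-clamp lying flat at the back right, 107 x 88 x 22 mm; a bystander. Origin at the centre of its underside.
- second_block: The block to be moved; origin at the centre of its underside, axes as its centre point's.
- oak: The oak board; origin at the centre of its underside, axes as its centre point's.
- nails: The jar of nails; origin at the centre of its underside.
Mind the look-alikes: they are no part of the job. What is shaped like the nails but purple is not meant.

How it is judged:
By the outcome, as a careful person would: the job done as asked, in the order asked, and still so for the second after the job is handed in, with the robot touching nothing.
It also fails if it takes over 67 s, if anything falls off the work surface, if the arm or the gripper's body presses on something with over 40 N, if the wrist force passes 120 N, or if a joint passes its speed limit or range.

## Working session

There is one attempt and no reset: what is moved stays moved. The work goes in short steps, each a Python script; the robot and the scene stay as the last script left them, time stands still between calls to the robot, and variables do not carry over. Pictures are saved under pics/ and viewed, at most 10 in all, crops included, and the job is handed in when it is done.

```bash
ls; mkdir -p pics
python3 - <<'E'
from bench import *
import cv2,numpy as np
for n in("top","side"):
    g=get_image(n); cv2.imwrite(f"pics/{n}0.png",g["frame"]); np.savez(f"{n}0.npz",**g)
    print(n,g["camera_matrix"].tolist(),g["k1"],np.round(g["view"],3).tolist(),(g["depth"]>0).mean())
s=state();print(s["time"],s["ee_pos"],s["ee_rot"],s["finger_gap"])
E
```

```text
pics
top [[508.2015476989358, 0.0, 322.1524220552272], [0.0, 508.2015476989358, 236.51183331767646], [0.0, 0.0, 1.0]] 0.005205699311883633 [[-0.078, -0.997, -0.002, -0.022], [0.972, -0.076, 0.222, -0.485], [-0.221, 0.015, 0.975, -1.255], [0.0, 0.0, 0.0, 1.0]] 0.9959537760416667
side [[561.6733951452356, 0.0, 316.2295362587324], [0.0, 561.6733951452356, 243.97917559411718], [0.0, 0.0, 1.0]] -0.09297932396343285 [[-1.0, 0.002, 0.017, 0.462], [0.011, -0.656, 0.755, -0.077], [0.012, 0.755, 0.656, -1.584], [0.0, 0.0, 0.0, 1.0]] 0.995732421875
0.1 [0.22291312 0.55678741 0.22964201] [-1.88695971e-04  1.89246055e-01  9.81929323e-01 -8.35965868e-04] 0.08782630806349771
```

View pics/top0.png

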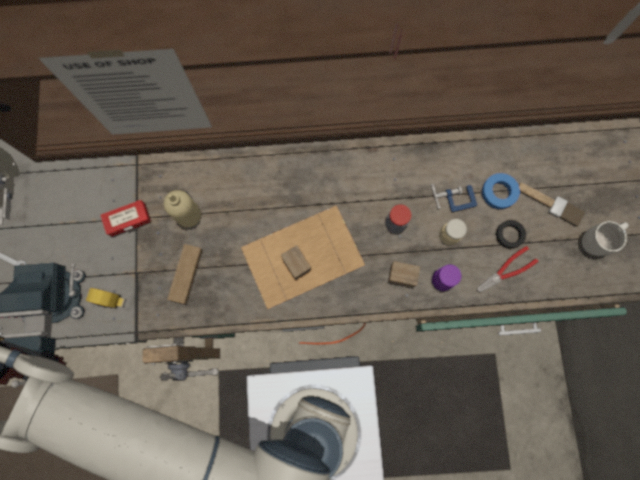

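View pics/side0.png

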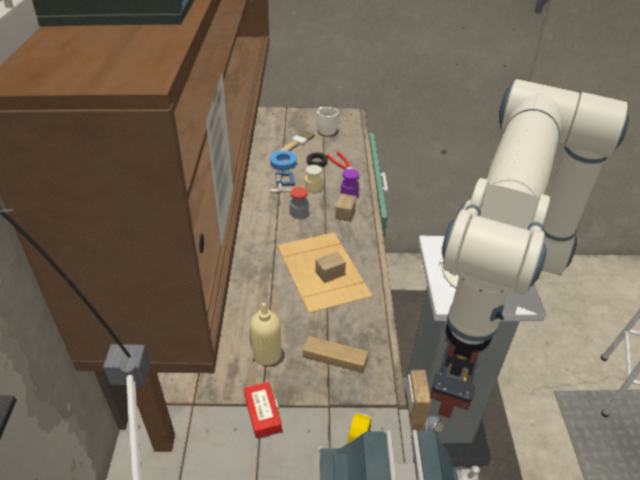

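Top view candidates: the red-lidded grey jar (400,217) is the nails. The purple jar (447,277) is the look-alike and the pale-lidded jar (454,232) is the brass. Block 2 is at (405,274), block 1 on the cardboard at (295,262), and the oak at (185,274). The loose board at the left-front edge (180,350) is off the bench.

```bash
cat > h.py <<'E'
import numpy as np, cv2
def rays(g,uv):
    K=g["camera_matrix"];k=float(g["k1"]);uv=np.asarray(uv,float).reshape(-1,2)
    d=cv2.undistortPoints(uv.reshape(-1,1,2),K,np.array([k,0,0,0,0])).reshape(-1,2)
    V=g["view"];R=V[:3,:3];o=-R.T@V[:3,3]
    return o,np.c_[d[:,0],-d[:,1],-np.ones(len(d))]@R
def onplane(g,uv,z):
    o,d=rays(g,uv);return o+d*((z-o[2])/d[:,2])[:,None]
def cloud(g):
    v,u=np.mgrid[:480,:640];o,d=rays(g,np.c_[u.ravel(),v.ravel()])
    return (o+d*g["depth"].reshape(-1,1)).reshape(480,640,3)
def proj(g,P):
    p=np.asarray(P,float).reshape(-1,3)@g["view"][:3,:3].T+g["view"][:3,3]
    s=np.c_[p[:,0],-p[:,1]]/-p[:,2:];r2=(s**2).sum(1,keepdims=True)
    return s*(1+float(g["k1"])*r2)@g["camera_matrix"][:2,:2].T+g["camera_matrix"][:2,2]
def comp(mask,near):
    n,l,st,c=cv2.connectedComponentsWithStats(mask.astype(np.uint8),connectivity=4)
    i=1+np.argmin(np.linalg.norm(c[1:]-near,axis=1));return l==i
def rect(g,m,z,size):
    """world rect (cx,cy,ang of first size axis) of top face at height z"""
    v,u=np.nonzero(m);P=onplane(g,np.c_[u,v],z)
    r=cv2.minAreaRect((P[:,:2]*1000).astype(np.float32));b=cv2.boxPoints(r)
    w,h=r[1];a=np.deg2rad(r[2])
    if (w>h)!=(size[0]>size[1]): w,h=h,w;a+=np.pi/2
    a=(a+np.pi/2)%np.pi-np.pi/2
    C=P.mean(0)
    return C[:2],np.array(r[0])/1e3,a,(w,h),np.median(P[:,2]),m.sum()
def load(n): return dict(np.load(n))
E
python3 - <<'E'
from h import *
for n,near in(("top",dict(b1=(295,260),b2=(405,272),oak=(185,272),nails=(400,215),brass=(454,230),glue=(178,205))),("side",dict(b1=(330,263),b2=(346,203),oak=(335,350),nails=(299,195),brass=(314,172)))):
    g=load(n+"0.npz");X=cloud(g);Z=X[...,2]
    spec=dict(b1=(.053,(50,70)),b2=(.05,(50,70)),oak=(.03,(45,150)),nails=(.082,(55,55)),brass=(.072,(58,58)),glue=(.18,(20,20)))
    print(n,"bench z",np.median(Z[290:310,160:200] if n=="top" else Z[270:300,240:260]))
    for k,p in near.items():
        z,s=spec[k];m=comp(abs(Z-z)<(.009 if k in("oak",) else .007),p)
        c,rc,a,wh,_,N=rect(g,m,z,s)
        print(n,k,np.round(c,4),np.round(rc,4),"ang %.1f"%np.degrees(a),np.round(wh,1),"z med %.4f"%np.median(Z[m]),N)
# cardboard by colour
g=load("top0.npz");hsv=cv2.cvtColor(g["frame"],cv2.COLOR_BGR2HSV);print(hsv[250,265],hsv[270,215],hsv[256,298])
m=comp((hsv[...,0]>8)&(hsv[...,0]<25)&(hsv[...,1]>110)&(hsv[...,2]>120),(303,257));m=cv2.morphologyEx(m.astype(np.uint8),cv2.MORPH_OPEN,np.ones((3,3)))>0
c,rc,a,wh,_,N=rect(g,m,.003,(180,280));print("card",rc,np.degrees(a),wh,N)
i=g["frame"][180:320,150:490];cv2.imwrite("pics/crop0.png",cv2.resize(i,None,fx=2.3,fy=2.3,interpolation=cv2.INTER_CUBIC))
E
```

```text
top bench z 0.001652997201294193
top b1 [0.4236 0.0123] [0.4237 0.0123] ang -61.4 [49.9 70.7] z med 0.0527 527
top b2 [ 0.3711 -0.2621] [ 0.3711 -0.2623] ang -16.2 [50.8 70.1] z med 0.0500 538
top oak [0.4175 0.3021] [0.4182 0.3014] ang 72.2 [ 47.9 149.7] z med 0.0298 1044
top nails [ 0.5163 -0.2624] [ 0.5163 -0.2619] ang -51.3 [54.  54.3] z med 0.0849 338
top brass [ 0.4714 -0.4007] [ 0.4711 -0.4005] ang 39.5 [47.9 52.9] z med 0.0746 312
top glue [0.5805 0.2927] [0.5803 0.2921] ang 89.3 [7.1 7.6] z med 0.1779 13
side bench z -0.000467001734170136
side b1 [0.4248 0.019 ] [0.4236 0.0202] ang -62.9 [58.  72.9] z med 0.0523 356
side b2 [ 0.3717 -0.2529] [ 0.3714 -0.2515] ang -16.2 [51.1 76.4] z med 0.0476 216
side oak [0.4188 0.3101] [0.4194 0.3108] ang 71.9 [ 52.4 150.4] z med 0.0287 1057
side nails [ 0.5166 -0.2541] [ 0.5174 -0.2552] ang 1.1 [52.1 57.5] z med 0.0819 174
side brass [ 0.4716 -0.3923] [ 0.4715 -0.3896] ang 0.7 [49.1 58.7] z med 0.0719 131
[ 16  98 172] [ 16  44 109] [ 17  72 134]Traceback (most recent call last):
  File "<stdin>", line 13, in <module>
  File "h.py", line
[... 195 characters left out ...]
ne]
        ~~~~^^^^^^
  File "h.py", line 4, in rays
    d=cv2.undistortPoints(uv.reshape(-1,1,2),K,np.array([k,0,0,0,0])).reshape(-1,2)
      ~~~~~~~~~~~~~~~~~~~^^^^^^^^^^^^^^^^^^^^^^^^^^^^^^^^^^^^^^^^^^^^
cv2.error: OpenCV(4.12.0) /io/opencv/modules/calib3d/src/undistort.dispatch.cpp:347: error: (-215:Assertion failed) CV_IS_MAT(_src) && CV_IS_MAT(_dst) && (_src->rows == 1 || _src->cols == 1) && (_dst->rows == 1 || _dst->cols == 1) && _src->cols + _src->rows - 1 == _dst->rows + _dst->cols - 1 && (CV_MAT_TYPE(_src->type) == CV_32FC2 || CV_MAT_TYPE(_src->type) == CV_64FC2) && (CV_MAT_TYPE(_dst->type) == CV_32FC2 || CV_MAT_TYPE(_dst->type) == CV_64FC2) in function 'cvUndistortPointsInternal'
```

Run:
```python
from h import *
g=load("top0.npz");hsv=cv2.cvtColor(g["frame"],cv2.COLOR_BGR2HSV)
m=comp((hsv[...,0]>8)&(hsv[...,0]<25)&(hsv[...,1]>75)&(hsv[...,2]>145),(303,257));m=cv2.morphologyEx(m.astype(np.uint8),cv2.MORPH_OPEN,np.ones((3,3)))>0
c,rc,a,wh,_,N=rect(g,m,.003,(180,280));print("card",rc,np.degrees(a),wh,N)
ux=np.array([np.cos(a),np.sin(a)]);uy=np.array([-np.sin(a),np.cos(a)])
d=np.array([.4237,.0123])-rc;print("b1 in card frame",d@ux,d@uy,"ux",ux,"uy",uy)
ax=np.radians(-61.4);bx=np.array([np.cos(ax),np.sin(ax)])
for s in(1,-1):
    p=np.array([.4237,.0123])+s*.1*bx;q=p-rc;print(s,p,q@ux,q@uy)
i=g["frame"][180:320,150:490];cv2.imwrite("pics/crop0.png",cv2.resize(i,None,fx=2.3,fy=2.3,interpolation=cv2.INTER_CUBIC))
```

```text
card [ 0.44524121 -0.00359879] 19.95093727111816 (181.5165252685547, 282.7662353515625) 6476
b1 in card frame -0.014823508718442853 0.022294814086145514 ux [0.93998515 0.34121535] uy [-0.34121535  0.93998515]
1 [ 0.47156919 -0.0754983 ] 0.0002146879510493624 -0.07656798296577726
-1 [0.37583081 0.1000983 ] -0.02986170538793506 0.1211576111380683
```

View pics/crop0.png

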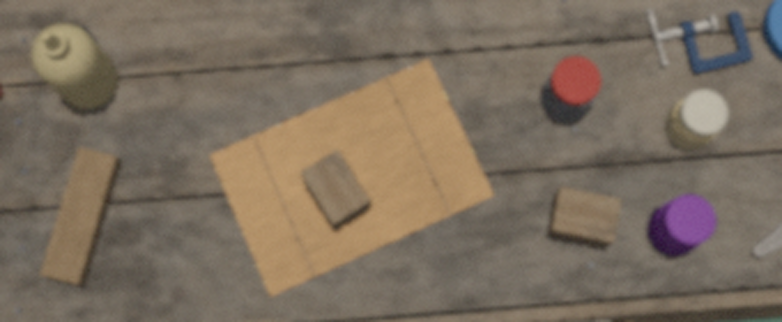

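The crop confirms it: nails with the red lid and grey body at crop (575,88), the purple look-alike at (683,222), block 2 at (586,215), block 1 on the cardboard at (337,190), oak at (80,215). The -y (right) side of the cardboard has more room. All sizes match the given ones, so I'm moving block 2 now.

```bash
cat > r.py <<'E'
from bench import *
from h import *
from scipy.spatial.transform import Rotation as Ro
def q(a):
    c,s=np.cos(a),np.sin(a);M=np.array([[-s,c,0],[c,s,0],[0,0,-1]]).T
    M=np.column_stack([[-s,c,0],[c,s,0],[0,0,-1]]);x,y,z,w=Ro.from_matrix(M).as_quat();return [w,x,y,z]
def over(p,a,z):
    """joint move above p with closing line at angle a (or a half turn), whichever is nearer"""
    j=np.array(state()["joint_pos"]);best=None
    for b in(a,a+np.pi):
        s=inverse_kinematics([p[0],p[1],z],q(b))
        if s is not None:
            c=np.abs(np.array(s)-j).max()
            if best is None or c<best[0]: best=(c,b)
    move_to([p[0],p[1],z],q(best[1]));return best[1]
def pick(p,a,z,zup):
    over(p,a,z+.09);move_l([p[0],p[1],z],.12);close();s=state()
    print("gap %.4f F %.1f t %.1f"%(s["finger_gap"],s["finger_force"],s["time"]))
    move_l([p[0],p[1],zup],.2)
def place(p,a,z,zup):
    """lower to z, slow over the last 15 mm, release"""
    over(p,a,max(zup,z+.06));move_l([p[0],p[1],z+.015],.15);f0=np.array(state()["ft_force"])
    move_l([p[0],p[1],z+.0005],.025);s=state();print("dF",np.round(np.array(s["ft_force"])-f0,1),"ee",np.round(s["ee_pos"],4))
    gripper_open();hold(.1);move_l([p[0],p[1],z+.09],.2);print("t",state()["time"],"gap",state()["finger_gap"])
E
python3 - <<'E'
from r import *
pick((.3711,-.2622),np.radians(-16.2),.019,.15)
E
```

```text
gap 0.0498 F 30.0 t 4.6
```

```bash
cat > look.py <<'E'
from r import *
def look(tag):
    g=get_image("top");np.savez(tag+".npz",**g);cv2.imwrite(f"pics/{tag}.png",g["frame"]);Z=cloud(g)[...,2];o={}
    for k,p,z,s in(("b1",(.4237,.0123),.053,(50,70)),("b2",(.4716,-.0755),.053,(50,70))):
        m=comp(abs(Z-z)<.007,proj(g,[*p,z])[0]);c,rc,a,wh,_,N=rect(g,m,z,s)
        print(k,np.round(c,4),np.round(rc,4),"ang %.1f"%np.degrees(a),np.round(wh,1),N);o[k]=(c+rc)/2,a
    d=o["b2"][0]-o["b1"][0];ax=np.array([np.cos(o["b1"][1]),np.sin(o["b1"][1])])
    print("spacing along b1 x %.4f, offset along b1 y %.4f"%(d@ax,d@[-ax[1],ax[0]]))
E
python3 - <<'E'
from look import *
place((.4716,-.0755),np.radians(-61.4),.022,.12)
over((.4178,.3018),np.radians(72.2),.15);look("top1")
E
```

```text
dF [ 0.9 -0.9 -1.8] ee [ 0.4715 -0.0755  0.0224]
t 9.4667 gap 0.08750738152986119
b1 [0.4234 0.0123] [0.4235 0.0122] ang -61.7 [50.1 71. ] 529
b2 [ 0.4715 -0.0769] [ 0.4715 -0.0768] ang -61.7 [50.2 71.3] 516
spacing along b1 x 0.1012, offset along b1 y 0.0001
```

View pics/top1.png

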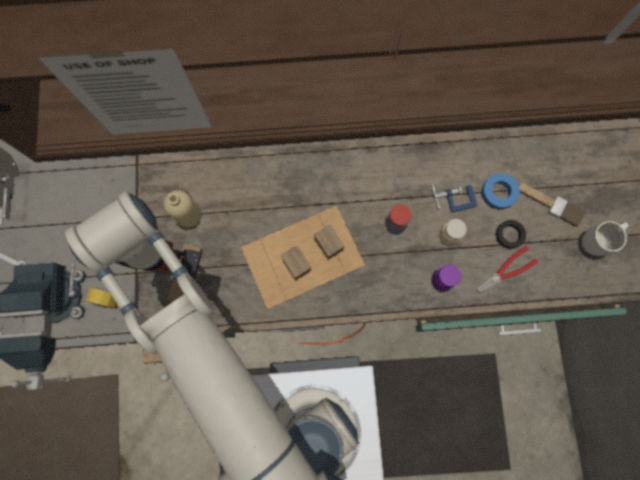

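The top view shows block 2 at (330,240) beside block 1 at (295,262), parallel, and spaced about 101 mm. It also shows the camera reads y about 1.3 mm too low. The oak is next, with that offset applied.

Run:
```python
from look import *
pick((.4178,.3032),np.radians(72.2),.012,.15)
place((.4475,-.031),np.radians(28.4),.012+.053,.15)
over((.5163,-.2610),np.radians(0),.17)
g=get_image("top");np.savez("top2.npz",**g);cv2.imwrite("pics/top2.png",g["frame"]);Z=cloud(g)[...,2]
m=comp(abs(Z-.083)<.008,proj(g,[.4475,-.031,.083])[0])
c,rc,a,wh,_,N=rect(g,m,.083,(45,150));print("oak",c,rc,np.degrees(a),wh,N)
m=comp(abs(Z-.083)<.02,proj(g,[.4475,-.031,.083])[0]);print(np.median(Z[m]))
```

```text
gap 0.0449 F 30.0 t 12.9
dF [0.3 0.8 0.5] ee [ 0.4475 -0.031   0.0654]
t 17.8583 gap 0.08771391755236556
oak [ 0.44615567 -0.03331442] [ 0.4464071  -0.03367839] 28.378934860229485 (46.150447845458984, 149.46388244628906) 1074
0.08256103961612182
```

View pics/top2.png

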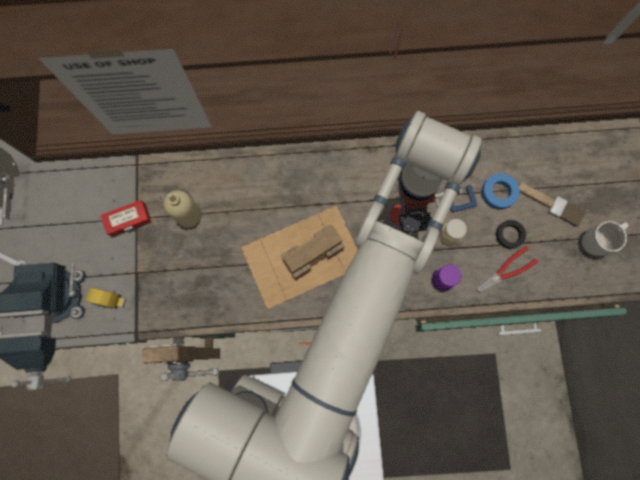

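The oak at (313,251) lies level across both blocks, with its centre within about 1.5 mm of target, z 0.083 and angle 28.4°. The jar of nails is next.

Run:
```python
from look import *
pick((.5163,-.2610),0.,.034,.2)
place((.4472,-.0313),np.radians(20),.034+.083,.2)
over((.36,.28),np.radians(60),.25)
g=get_image("top");cv2.imwrite("pics/top3.png",g["frame"][150:350,120:520]);Z=cloud(g)[...,2]
m=comp(abs(Z-.165)<.008,proj(g,[.4472,-.0313,.165])[0]);c,rc,a,wh,_,N=rect(g,m,.165,(55,55));print("lid",c,rc,wh,N,np.median(Z[m]))
m=comp(abs(Z-.083)<.007,proj(g,[.4475,-.031,.083])[0]);c,rc,a,wh,_,N=rect(g,m,.083,(45,150));print("oak",rc,np.degrees(a),wh,N)
g=get_image("side");cv2.imwrite("pics/side3.png",cv2.resize(g["frame"][150:350,200:450],None,fx=3,fy=3));print(state()["time"],state()["finger_gap"])
```

```text
gap 0.0611 F 30.0 t 20.6
dF [-0.1  0.5  1.3] ee [ 0.4472 -0.0313  0.1175]
t 25.175 gap 0.08774417094158392
lid [ 0.44589703 -0.03289987] [ 0.44630826 -0.03339381] (51.75607681274414, 55.25507736206055) 429 0.16804290317420922
oak [ 0.41671252 -0.03325731] -4.484809875488282 (0.0, 2.4923038482666016) 2
26.5083 0.08772337038901136
```

View pics/side3.png

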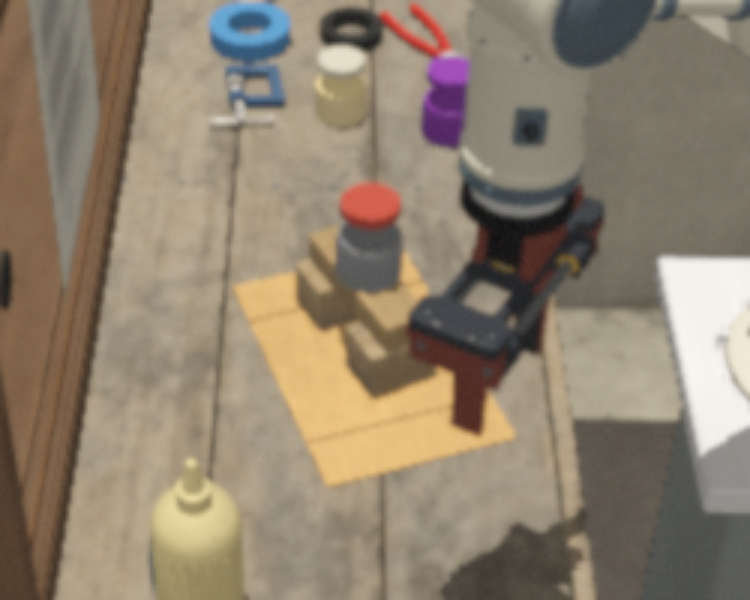

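View pics/top3.png

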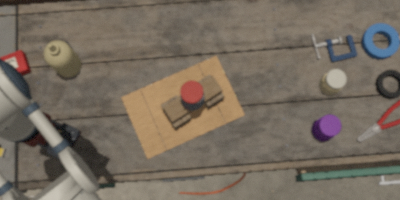

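The side crop shows the jar upright on the oak at (370,235), with the oak flat on both blocks, its ends flush with them, and the gripper clear. The top view has the lid at (192,92), over the oak's middle. I'm handing it in.

```bash
python3 -c "
from bench import *
print(job_done())"
```

```text
the job is handed in; nothing more can be done
None
```

The job is handed in at about 27 s of robot time: block 2 stands parallel to block 1 on the cardboard (centres measured 101 mm apart against 100, left uncorrected), the oak lies across both, and the jar of nails stands on its middle; nothing else was handled.

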